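# Tip the two pattern weights over onto the template

### The job

Two block weights stand on end beside the white pattern template, one at each long edge: tip each of them over, by pushing it with the fingertips or the outside of the fingers, so that it falls onto the template and lies there on its rubber face, roughly square to the edge it stood at, with more than half its length on the template. Do not pinch, lift or carry the weights and push slowly and gently, not with a knock; leave everything else on the table and on the template where it is.

Things in the scene. Friction and masses are not known exactly. Their poses are not given: they have to be found in the camera images.
- template: White stiff card pattern template fixed flat on the table, 3 mm thick. Origin at table height. Main part 240 mm wide along its own y (y from -120 to +120 mm) for x from -140 to +90 mm; beyond, to x = +140 mm, it narrows to 160 mm wide. Its two long straight edges at y = +120 and y = -120 mm run along its x axis; one block weight stands just outside each of them (which one on which side varies).
- tall_center (a point): Centre of the taller block weight: aluminium with a thin black rubber facing on both broad faces, about 0.5 kg, standing on end on the table. 110 mm tall along its z, 50 mm wide along its x, 36 mm thick along its y. Its y axis points roughly at the template or straight away from it (within about 10 degrees), its near face 3 to 16 mm from the template's edge. It tips past balance when leaned about 18 degrees towards the template and then falls by itself.
- short_center (a point): Centre of the shorter, broader block weight: the same make, about 0.55 kg, standing on end. 90 mm tall along its z, 62 mm wide along its x, 40 mm thick along its y. Axes and placing as for the taller one, at the opposite edge. It tips past balance when leaned about 24 degrees.
- cone: Bystander, to be left alone: thread cone, 60 mm wide foot, 110 mm tall, blue thread; origin at the centre of its underside.
- spool: Bystander, to be left alone: thread spool, 48 mm across, 70 mm tall, grey thread; origin at the centre of its underside.
- tape: Bystander, to be left alone: round black tape-measure case, 48 mm across, 16 mm high, on the template; origin at the centre of its underside.
- chalk: Bystander, to be left alone: white tailor's chalk block 22 x 50 x 16 mm, on the template; origin at the centre of its underside.
- pot: Bystander, to be left alone: grey pencil pot, 72 mm across, 95 mm tall (170 mm with pencils); origin at the centre of its underside.
- glue: Bystander, to be left alone: glue bottle with a yellow cap, 48 mm across, 120 mm tall; origin at the centre of its underside.
- shears: Bystander, to be left alone: shears lying flat, 235 mm long, 12 mm high, origin at the pivot.
- curve: Bystander, to be left alone: wooden half-round drawing curve lying flat, about 250 x 85 mm, 4 mm thick, origin at the centre of the arc.
Mind the look-alikes: they are no part of the job. Leave any orange or pink look-alike of the part that bears short_center alone.

How it is judged:
By the outcome, as a careful person would: the job done as asked, in the order asked, and still so for the second after the job is handed in, with the robot touching nothing.
It also fails if it takes over 54 s, if anything falls off the work surface, if the arm or the gripper's body presses on something with over 40 N, if the wrist force passes 120 N, or if a joint passes its speed limit or range.

### The arm

A 7-joint arm with a two-finger parallel gripper is mounted at the origin on the work surface. World frame = base frame: x ahead of the robot, y to its left, z up, the work surface at z = 0. Lengths are in m, angles in rad, forces in N, time in s.
With the tool pointing down it reaches from about 0.425 to 1.025 m from the base axis. Payload 9.4 kg.
Tool frame: the origin (TCP) lies midway between the tips of the shut fingers; the grasp point (between the pads) lies 19 mm behind it (ctrl.grip_depth is the distance from the TCP to the grasp point, in m); z points along the fingers, x is the direction in which the jaws open and shut, and the axes are right-handed (so a half turn about z gives the same grasp; the last joint's range is limited). The gripper opens to 85 mm and grips with 20 to 120 N. Pads are 22 mm wide; open, the fingers measure 114 mm over their backs; the gripper's body (76 mm by 85 mm) begins 54 mm behind the grasp point. The pads swing forward as they close: fully open they stand 13 mm farther back than shut.
Start: joints at [1.125, 0.599, -0.003, 1.599, 0.002, 0.943, -0.08], TCP at [0.261, -0.676, 0.231] pointing down, gripper open.
Joint ranges: [-2.57, 2.57], [-0.35, 1.97], [-1.29, 1.29], [0.11, 2.56], [-1.05, 4.19], [0.11, 1.86], [-2.63, 2.63]. Speed limits (rad/s): [2.22, 2.22, 3.01, 3.01, 3.14, 3.14, 3.14].

### API

Orientations are given as [roll, pitch, yaw] about the fixed x, y, z axes, in that order (R = Rz(yaw) Ry(pitch) Rx(roll)).
In Python, from rig import ctrl gives the robot as it stands. The module is installed in compiled form; this text tells all that it offers.
- The arm moves only by the tool servo_tool, never from a script. Its argument "increments" is a list of rows, each a list of 6 numbers: the shift along the world's x, y, z in cm, then the turn, a rotation vector about the world's x, y, z in rad. In form: [[dx, dy, dz, rx, ry, rz], ...]. A call has 1 to 12 rows; each row shifts and turns the commanded pose from where the row before left it; what a row does not reach is not made up. A row lasts 1/8 s, in which the tool goes at most 62.5 mm and 10.7 degrees, less where a joint would pass 70% of its speed; a pose out of reach is approached as far as the arm can. A call is refused whole if a number of a shift passes 6.25 or a number of a turn 0.188, either way. A call with a gripper value outside its range is refused whole. "grip" is the gripper command: -1 is fully open, 1 is shut, values between are in proportion, set as the call begins (left out, the last holds). The fingers move at their own pace and stop on an object; "grip_force" is the grip in N (left out, the last holds). Time passes only in rows, so rows that do not move let the fingers close. It gives the time, the measured TCP pose, the force and the opening at its end, in the units of the state.
- ctrl.get_state(): the state, without advancing time (a new reading comes with each control period).
- ctrl.capture(name): name is "scene" or "top" or "wrist"; returns (picture, depth): 400x640x3 uint8, red, green, blue; 400x640 float32, m along the optical axis (not along the pixel's ray), 0 where there is no reading.
- ctrl.camera_info(name): a dict with "fov_y" (degrees; the focal length in pixels is half the picture's height over the tangent of half this angle, whatever the lens; pixels are square), "cx", "cy" (the principal point, pixels), "dist_coeffs" ([k1, k2, p1, p2, k3] as OpenCV has them; the pictures are not rectified), "camera_from_world" (4x4, takes a point from world to camera coordinates). Camera axes: x right, y up, looking along -z (the intrinsics and any distortion apply to the point x, -y, -z); pixel columns grow to the right and rows downward; lengths in m; the calibration is good to about 2 mm. A picture is of the moment at which its call begins: read the wrist's pose just before it. camera_info takes no time and is no camera call; for the wrist camera it gives the pose at the moment of the call.
- ctrl.sign_off(): hands the job in, once; it reports no verdict.
The state is a dict: "time": time; "qpos": joint angles; "qvel": joint speeds; "effort": joint torques, N m; "position": TCP position; "eef_rot": TCP orientation; "force": force on the tool from outside, world axes, zero at the start; "moment": the same for the moment, N m; "finger_gap": finger opening in m.
Only numpy, scipy, OpenCV 4.12 (cv2) and the standard library are available. Lean on these libraries where they do the work, as an engineer would, in place of code of your own. Each camera call takes 0.05 s, during which the arm holds its last target. There are 200 camera calls.

## Working session

There is one attempt and no reset: what is moved stays moved. The work goes in short steps, Python scripts to look and compute and a tool call to move; the robot and the scene stay as the last step left them, time stands still between calls to the robot, and variables do not carry over. Pictures are saved under pics/ and viewed, about 8 in all and at most 12, crops included, and the job is handed in when it is done.

Besides the shell and the picture viewer there is one more tool, called after "Emit:" as name(argument=value, ...) on one line, values as JSON. servo_tool: Moves the arm, as the interface text tells. Its arguments: {"type":"object","properties":{"increments":{"type":"array"},"grip":{"type":"number"},"grip_force":{"type":"number"}},"required":["increments"]}

```bash
mkdir -p pics
cat > h.py <<'E'
import numpy as np, cv2
from rig import ctrl
def cap(n,f):
    info=ctrl.camera_info(n); p,d=ctrl.capture(n)
    cv2.imwrite(f'pics/{f}.png',p[:,:,::-1]); np.savez(f'pics/{f}.npz',p=p,d=d,T=info['camera_from_world'],fov=info['fov_y'],c=[info['cx'],info['cy']],k=info['dist_coeffs'])
    return p,d
def load(f): return np.load(f'pics/{f}.npz')
def rays(z,px):
    fl=200/np.tan(np.radians(float(z['fov']))/2); K=np.array([[fl,0,z['c'][0]],[0,fl,z['c'][1]],[0,0,1.]])
    u=cv2.undistortPoints(np.array(px,float).reshape(-1,1,2),K,np.array(z['k'],float)).reshape(-1,2)
    return np.c_[u[:,0],-u[:,1],-np.ones(len(u))]
def depthpts(z,px):
    px=np.array(px,int).reshape(-1,2); r=rays(z,px)*z['d'][px[:,1],px[:,0]][:,None]
    return (np.c_[r,np.ones(len(r))]@np.linalg.inv(z['T']).T)[:,:3]
def onplane(z,px,h):
    Ti=np.linalg.inv(z['T']); d=rays(z,px)@Ti[:3,:3].T; o=Ti[:3,3]
    return o+d*((h-o[2])/d[:,2])[:,None]
E
python3 - <<'E'
from h import *
for n in('scene','top'):
    cap(n,n+'0'); z=load(n+'0'); print(n,np.linalg.inv(z['T'])[:3,3].round(3),z['fov'],z['k'])
a=[cv2.imread(f'pics/{n}0.png') for n in('scene','top')]
print(ctrl.get_state())
E
```

```text
scene [ 1.392 -0.032  0.798] 51.28217686154136 [-0.07673775  0.          0.          0.          0.        ]
top [ 4.460e-01 -1.000e-03  1.071e+00] 57.75145280332889 [-0.04552633  0.          0.          0.          0.        ]
{'time': 0.1, 'qpos': array([ 1.12528793,  0.60007707, -0.00255397,  1.60004471,  0.00180405,
        0.94290519, -0.07980901]), 'qvel': array([ 0.00212531, -0.00190451, -0.00018685, -0.0015107 ,  0.00030791,
        0.00150641,  0.0004825 ]), 'effort': array([ 5.53204518e-03, -7.77985811e+01,  1.56989805e+00, -2.58622366e+01,
        1.26580533e-02,  5.51965786e-03,  6.89175437e-06]), 'position': array([ 0.26120693, -0.67585854,  0.23048193]), 'eef_rot': array([ 3.14146234e+00,  1.42619365e-03, -1.20192740e+00]), 'force': array([-0.16049563,  0.04169595, -0.81898344]), 'moment': array([-0.00681139, -0.02936556, -0.02136903]), 'finger_gap': 0.08548004529924352}
```

View pics/scene0.png

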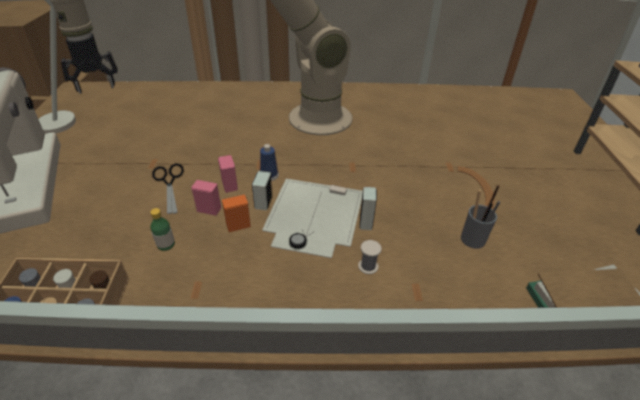

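View pics/top0.png

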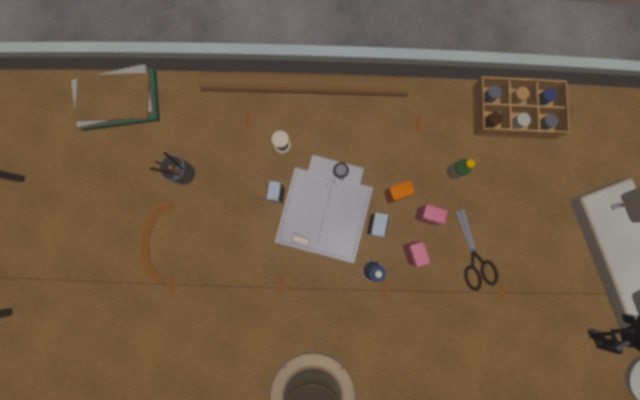

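The scene view shows two light-blue/aluminium blocks beside the template: top view (274,191) on the left and (379,224) on the right. Look-alikes are orange at (401,190) and pink at (433,214) and (418,254), which I won't touch. The cone is at (375,271), the spool at (281,140), the tape at (341,170) and the chalk at (300,240). Next I measure and check in a close crop.

Run:
```python
from h import *
z=load('top0'); P=z['p']; 
v,u=np.mgrid[0:400,0:640]; X=depthpts(z,np.c_[u.ravel(),v.ravel()]).reshape(400,640,3)
hsv=cv2.cvtColor(P,cv2.COLOR_RGB2HSV)
# tops by height, near objects
roi=np.zeros((400,640),bool); roi[120:300,240:500]=1
m=((X[...,2]>0.03)&roi&(z['d']>0)).astype(np.uint8)
n,l,s,c=cv2.connectedComponentsWithStats(m)
for i in range(1,n):
    if s[i,4]<40: continue
    h=X[l==i][:,2]; top=np.percentile(h,90)
    mm=((l==i)&(X[...,2]>top-.012)).astype(np.uint8)
    ct=max(cv2.findContours(mm,0,2)[0],key=cv2.contourArea).reshape(-1,2)
    W=onplane(z,ct,top)[:,:2]
    (r)=cv2.minAreaRect((W*1000).astype(np.float32))
    print(c[i].round(0),'top',top.round(3),'rect',np.round(r[0],0),np.round(r[1],0),round(r[2],1),'rgb',P[mm>0].mean(0).round(0), 'med', np.median(X[mm>0],0).round(3))
# template
m=((hsv[...,1]<60)&(hsv[...,2]>110)&roi&(X[...,2]<.015)).astype(np.uint8)
ct=max(cv2.findContours(m,0,2)[0],key=cv2.contourArea)
pl=cv2.approxPolyDP(ct,4,True).reshape(-1,2); print(np.c_[pl,onplane(z,pl,.003)[:,:2].round(4)])
crop=cv2.resize(P[130:290,240:450,::-1],None,fx=3.5,fy=3.5,interpolation=cv2.INTER_CUBIC)
cv2.imwrite('pics/crop1.png',crop)
```

```text
[487. 126.] top 0.069 rect [ 782. -489.] [54. 28.] 85.8 rgb [104.  79.  53.] med [ 0.775 -0.474  0.067]
[280. 139.] top 0.073 rect [722. 113.] [47. 46.] 46.3 rgb [166. 154. 140.] med [0.722 0.113 0.071]
[461. 168.] top 0.119 rect [ 659. -406.] [22. 25.] 1.9 rgb [147. 118.  17.] med [ 0.658 -0.406  0.119]
[274. 192.] top 0.112 rect [569. 120.] [37. 50.] 84.3 rgb [136. 138. 144.] med [0.569 0.12  0.11 ]
[399. 192.] top 0.092 rect [ 582. -227.] [40. 64.] 20.1 rgb [167.  96.  27.] med [ 0.582 -0.227  0.09 ]
[432. 214.] top 0.092 rect [ 522. -318.] [62. 41.] 74.9 rgb [167. 102. 116.] med [ 0.522 -0.32   0.09 ]
[378. 224.] top 0.092 rect [ 490. -167.] [41. 61.] 80.3 rgb [139. 142. 149.] med [ 0.489 -0.167  0.09 ]
[417. 253.] top 0.092 rect [ 413. -277.] [62. 42.] 19.3 rgb [165. 105. 118.] med [ 0.412 -0.277  0.09 ]
[375. 271.] top 0.108 rect [ 364. -161.] [32. 34.] 31.9 rgb [102. 103. 112.] med [ 0.36  -0.162  0.098]
[[ 3.120e+02  1.550e+02  6.945e-01  2.180e-02]
 [ 3.060e+02  1.700e+02  6.484e-01  3.840e-02]
 [ 2.940e+02  1.680e+02  6.534e-01  7.440e-02]
 [ 2.750e+02  2.420e+02  4.321e-01  1.225e-01]
 [ 3.540e+02  2.620e+02  3.804e-01 -1.101e-01]
 [ 3.720e+02  1.870e+02  6.028e-01 -1.596e-01]
 [ 3.600e+02  1.830e+02  6.138e-01 -1.236e-01]
 [ 3.620e+02  1.670e+02  6.623e-01 -1.289e-01]
 [ 3.470e+02  1.640e+02  6.701e-01 -8.380e-02]
 [ 3.490e+02  1.720e+02  6.460e-01 -9.020e-02]
 [ 3.400e+02  1.800e+02  6.211e-01 -6.380e-02]
 [ 3.320e+02  1.730e+02  6.415e-01 -3.950e-02]
 [ 3.380e+02  1.610e+02  6.785e-01 -5.660e-02]]
```

View pics/crop1.png

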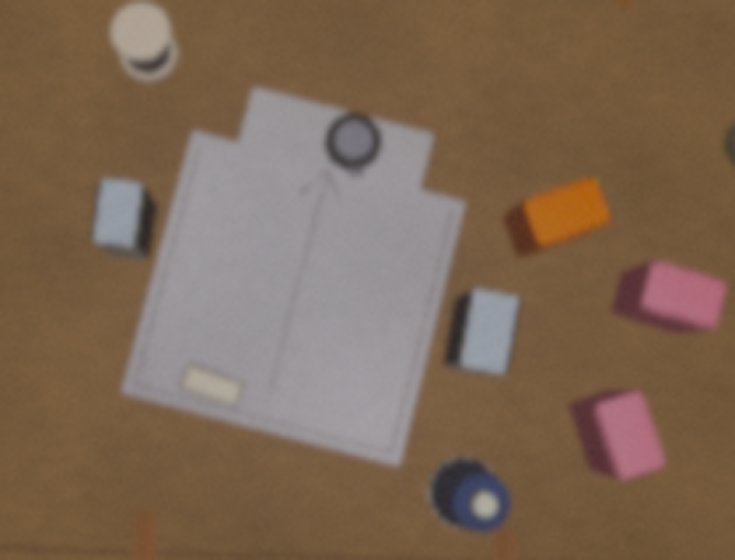

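The crop confirms the choice. The tall weight (top at 0.110, 36x50) is on the left at (0.569, 0.120), yaw -5.7°. The short one (0.090, 41x61) is on the right at (0.490, -0.167), yaw -9.7°. Template yaw is -12.4° and the gaps are about 9 and 12 mm. I'll do the short one first, with fingers shut and the tool x axis along the block's width.

Emit:
servo_tool(increments=[[1.83,3.8,0,0,0,0.086],[1.83,3.8,0,0,0,0.086],[1.83,3.8,0,0,0,0.086],[1.83,3.8,0,0,0,0.086],[1.83,3.8,0,0,0,0.086],[1.83,3.8,0,0,0,0.086],[1.83,3.8,0,0,0,0.086],[1.83,3.8,0,0,0,0.086],[1.83,3.8,0,0,0,0.086],[1.83,3.8,0,0,0,0.086],[1.83,3.8,0,0,0,0.086],[1.83,3.8,0,0,0,0.086]], grip=1)

```text
time: 1.6
position: [0.4813, -0.219, 0.2312]
eef_rot: [3.142, 0.0, -0.167]
force: [0.0, -0.2, -0.1]
finger_gap: -0.0002
```

Emit:
servo_tool(increments=[[0,0,0,0,0,0],[0,0,0,0,0,0]])

```text
time: 1.85
position: [0.4805, -0.2208, 0.231]
eef_rot: [3.141, 0.001, -0.171]
force: [0.5, 0.1, 0.1]
finger_gap: 0.0001
```

Emit:
servo_tool(increments=[[0,0,-3,0,0,0],[0,0,-3,0,0,0],[0,0,-3,0,0,0],[0,0,-3,0,0,0],[0,0,-2,0,0,0],[0,0,-1,0,0,0],[0,0,-0.8,0,0,0],[0,0,0,0,0,0],[0,0,0,0,0,0]])

```text
time: 2.98
position: [0.4812, -0.2205, 0.0738]
eef_rot: [3.141, -0.001, -0.17]
force: [0.4, 0.4, -0.7]
finger_gap: 0.0001
```

Run:
```python
from h import *
cap('top','t1');cap('scene','s1');cap('wrist','w1')
a=load('t1')['p'][150:290,300:440,::-1];b=load('s1')['p'][140:260,200:340,::-1]
r=lambda x,w:cv2.resize(x,(w,int(x.shape[0]*w/x.shape[1])),interpolation=2)
a,b=r(a,400),r(b,400); o=np.zeros((400,800,3),np.uint8); o[:a.shape[0],:400]=a[:400];o[:b.shape[0],400:]=b[:400]
cv2.imwrite('pics/c2.png',o)
```

```text
(no output)
```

View pics/c2.png

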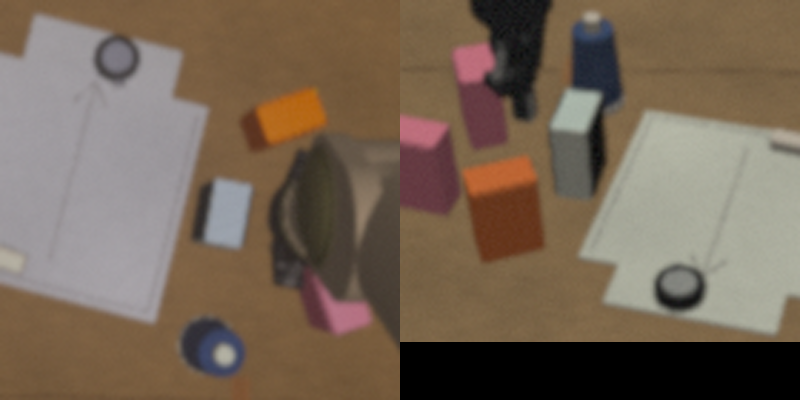

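The left half shows the gripper right of the short weight with clear space. The right half shows the fingertips (525,105) behind it, clear of the pink and orange blocks. Now I push slowly.

Emit:
servo_tool(increments=[[0.08,0.45,0,0,0,0],[0.08,0.45,0,0,0,0],[0.08,0.45,0,0,0,0],[0.03,0.2,0,0,0,0],[0.03,0.2,0,0,0,0],[0.03,0.2,0,0,0,0],[0.03,0.2,0,0,0,0],[0.03,0.2,0,0,0,0]])

```text
time: 4.12
position: [0.4849, -0.197, 0.0734]
eef_rot: [3.141, -0.0, -0.17]
force: [0.1, -1.8, 1.2]
finger_gap: 0.0
```

Emit:
servo_tool(increments=[[0.03,0.2,0,0,0,0],[0.03,0.2,0,0,0,0],[0.03,0.2,0,0,0,0],[0.03,0.2,0,0,0,0]])

```text
time: 4.62
position: [0.4861, -0.1885, 0.0733]
eef_rot: [-3.142, -0.0, -0.17]
force: [-0.2, -1.4, 1.1]
finger_gap: -0.0003
```

Run:
```python
from h import *
cap('scene','s2')
b=load('s2')['p'][140:260,200:340,::-1]
cv2.imwrite('pics/c3.png',cv2.resize(b,None,fx=4,fy=4,interpolation=2)); print(ctrl.get_state()['force'],ctrl.get_state()['position'])
```

```text
[0.64376702 0.04662886 0.3248418 ] [ 0.48618651 -0.18822019  0.07326169]
```

View pics/c3.png

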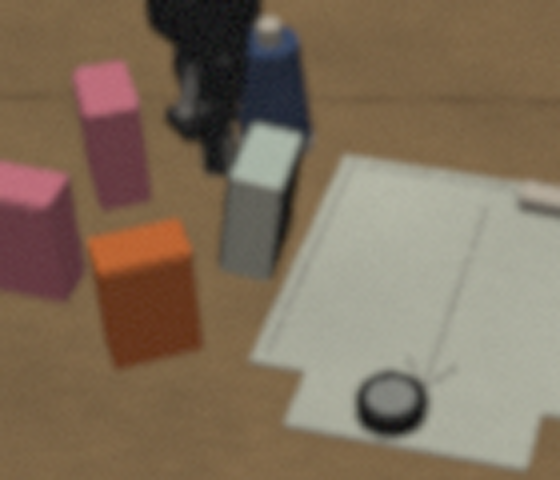

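The block at (262,200) leans towards the template and its base has not slid. I'll keep going.

Emit:
servo_tool(increments=[[0.03,0.2,0,0,0,0],[0.03,0.2,0,0,0,0],[0.03,0.2,0,0,0,0],[0.03,0.2,0,0,0,0],[0.03,0.2,0,0,0,0],[0.03,0.2,0,0,0,0],[0.03,0.2,0,0,0,0],[0.03,0.2,0,0,0,0]])

```text
time: 5.68
position: [0.4884, -0.1725, 0.0732]
eef_rot: [-3.142, 0.0, -0.17]
force: [-0.7, 0.0, -0.9]
finger_gap: -0.0
```

Emit:
servo_tool(increments=[[0.03,0.15,0,0,0,0],[0.03,0.15,0,0,0,0],[0.03,0.15,0,0,0,0],[0.03,0.15,0,0,0,0],[0.03,0.15,0,0,0,0],[0.03,0.15,0,0,0,0]])

```text
time: 6.42
position: [0.4903, -0.1637, 0.0733]
eef_rot: [3.142, -0.0, -0.17]
force: [0.4, -0.2, -1.0]
finger_gap: 0.0002
```

Run:
```python
from h import *
cap('scene','s3')
b=load('s3')['p'][140:260,200:340,::-1]
cv2.imwrite('pics/c4.png',cv2.resize(b,None,fx=4,fy=4,interpolation=2))
```

```text
(no output)
```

View pics/c4.png

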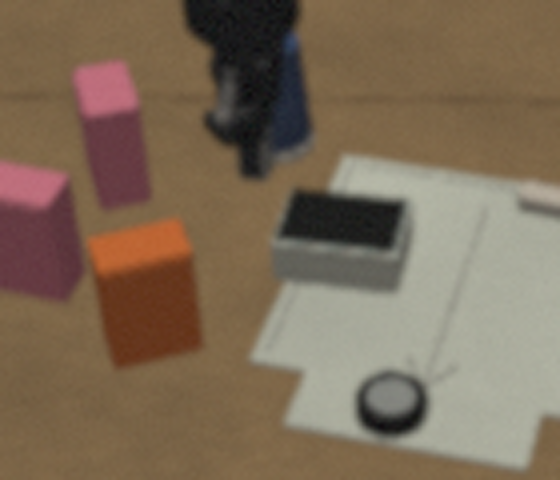

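The short weight lies on its broad face at (340,240), mostly on the template, with bystanders unmoved. Now the tall one.

Emit:
servo_tool(increments=[[0,-0.5,2,0,0,0],[0,0,3.5,0,0,0],[0,0,4,0,0,0],[0,0,4,0,0,0],[0,0,2.5,0,0,0]])

```text
time: 7.1
position: [0.4905, -0.1688, 0.2352]
eef_rot: [3.141, -0.002, -0.17]
force: [0.7, 0.2, -0.3]
finger_gap: 0.0003
```

Emit:
servo_tool(increments=[[0.84,3.4,0,0,0,0.007],[0.84,3.4,0,0,0,0.007],[0.84,3.4,0,0,0,0.007],[0.84,3.4,0,0,0,0.007],[0.84,3.4,0,0,0,0.007],[0.84,3.4,0,0,0,0.007],[0.84,3.4,0,0,0,0.007],[0.84,3.4,0,0,0,0.007],[0.84,3.4,0,0,0,0.007],[0.84,3.4,0,0,0,0.007],[0,0,0,0,0,0],[0,0,0,0,0,0]])

```text
time: 8.6
position: [0.5739, 0.1705, 0.233]
eef_rot: [3.141, 0.001, -0.1]
force: [-0.8, -0.5, -0.3]
finger_gap: -0.0001
```

Emit:
servo_tool(increments=[[0,0,-3,0,0,0],[0,0,-3,0,0,0],[0,0,-3,0,0,0],[0,0,-3,0,0,0],[0,0,-1.5,0,0,0],[0,0,-1,0,0,0],[0,0,0,0,0,0],[0,0,0,0,0,0]])

```text
time: 9.6
position: [0.5747, 0.1714, 0.0891]
eef_rot: [-3.141, -0.001, -0.1]
force: [0.3, 0.6, 0.3]
finger_gap: -0.0003
```

Emit:
servo_tool(increments=[[-0.04,-0.45,0,0,0,0],[-0.04,-0.45,0,0,0,0],[-0.04,-0.45,0,0,0,0],[-0.02,-0.2,0,0,0,0],[-0.02,-0.2,0,0,0,0],[-0.02,-0.2,0,0,0,0],[-0.02,-0.2,0,0,0,0],[-0.02,-0.2,0,0,0,0],[-0.02,-0.2,0,0,0,0],[-0.02,-0.2,0,0,0,0],[-0.02,-0.2,0,0,0,0]])

```text
time: 10.98
position: [0.5715, 0.1417, 0.0883]
eef_rot: [-3.142, -0.0, -0.1]
force: [0.8, 0.6, 0.8]
finger_gap: 0.0002
```

Run:
```python
from h import *
cap('scene','s4')
b=load('s4')['p'][150:290,260:400,::-1]
cv2.imwrite('pics/c5.png',cv2.resize(b,None,fx=4,fy=4,interpolation=2))
```

```text
(no output)
```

View pics/c5.png

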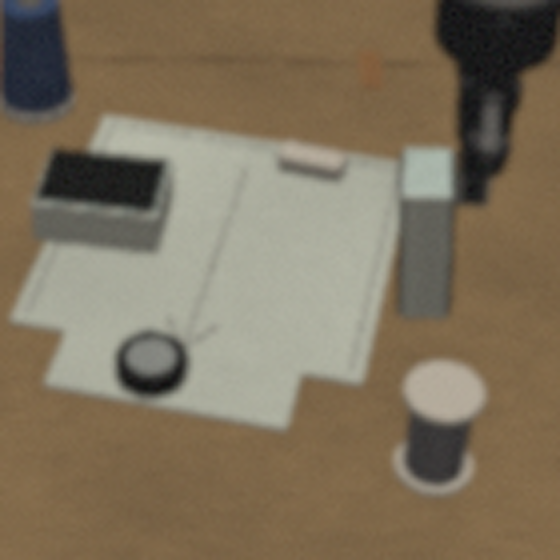

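The tall block (427,230) leans slightly, with the fingertips against it near its top. I'll continue slowly.

Emit:
servo_tool(increments=[[-0.02,-0.2,0,0,0,0],[-0.02,-0.2,0,0,0,0],[-0.02,-0.2,0,0,0,0],[-0.02,-0.2,0,0,0,0],[-0.02,-0.2,0,0,0,0],[-0.02,-0.2,0,0,0,0],[-0.02,-0.2,0,0,0,0],[-0.02,-0.2,0,0,0,0],[-0.02,-0.2,0,0,0,0],[-0.02,-0.2,0,0,0,0]])

```text
time: 12.28
position: [0.5694, 0.1215, 0.0883]
eef_rot: [3.141, 0.0, -0.1]
force: [0.1, -0.0, 0.3]
finger_gap: -0.0
```

Emit:
servo_tool(increments=[[-0.02,-0.15,0,0,0,0],[-0.02,-0.15,0,0,0,0],[-0.02,-0.15,0,0,0,0],[-0.02,-0.15,0,0,0,0],[-0.02,-0.15,0,0,0,0],[-0.02,-0.15,0,0,0,0]])

```text
time: 13.02
position: [0.5682, 0.1127, 0.0883]
eef_rot: [3.142, 0.0, -0.1]
force: [0.0, 0.6, -0.2]
finger_gap: -0.0
```

Emit:
servo_tool(increments=[[0,0,0,0,0,0],[0,0,0,0,0,0],[0,0,0,0,0,0]])

```text
time: 13.4
position: [0.5683, 0.1129, 0.0883]
eef_rot: [-3.142, -0.0, -0.1]
force: [-0.6, 0.6, -0.8]
finger_gap: 0.0002
```

Run:
```python
from h import *
cap('scene','s5')
z=load('s5');v,u=np.mgrid[150:290,200:400];X=depthpts(z,np.c_[u.ravel(),v.ravel()])
m=(abs(X[:,0]-.56)<.06)&(abs(X[:,1]-.05)<.06)
print('max z over landing area',np.percentile(X[m,2],[50,90,99]))
```

```text
max z over landing area [0.03646675 0.22820781 0.25811776]
```

The 36 mm height over the landing area means it has fallen. I'll retreat up and to the left, then check from above.

Emit:
servo_tool(increments=[[0,0.5,2,0,0,0],[0,1,3.5,0,0,0],[0,3,4,0,0,0],[0,4,4,0,0,0],[0,4,1,0,0,0],[0,4,0,0,0,0],[0,4,0,0,0,0],[0,0,0,0,0,0],[0,0,0,0,0,0]])

```text
time: 14.58
position: [0.5682, 0.317, 0.2329]
eef_rot: [3.14, 0.0, -0.1]
force: [0.1, -0.5, -0.0]
finger_gap: -0.0
```

Run:
```python
from h import *
cap('top','t2')
z=load('t2');P=z['p'];v,u=np.mgrid[0:400,0:640];X=depthpts(z,np.c_[u.ravel(),v.ravel()]).reshape(400,640,3)
roi=np.zeros((400,640),bool); roi[120:300,240:500]=1
m=((X[...,2]>.022)&(X[...,2]<.13)&roi).astype(np.uint8)
n,l,s,c=cv2.connectedComponentsWithStats(m)
t=np.array([np.cos(np.radians(-12.4)),np.sin(np.radians(-12.4))]);ty=np.array([-t[1],t[0]])
for i in range(1,n):
    if s[i,4]<60: continue
    top=np.percentile(X[l==i][:,2],85)
    mm=((l==i)&(X[...,2]>top-.012)).astype(np.uint8)
    ct=max(cv2.findContours(mm,0,2)[0],key=cv2.contourArea).reshape(-1,2);W=onplane(z,ct,top)[:,:2]
    r=cv2.minAreaRect((W*1000).astype(np.float32))
    print(c[i].round(),top.round(3),np.round(r[0]),np.round(r[1]),round(r[2],1),'from +edge',(((W-[.4321,.1225])@ty).min().round(3),((W-[.4321,.1225])@ty).max().round(3)),'from -edge',(((W-[.3804,-.1101])@ty).min().round(3),((W-[.3804,-.1101])@ty).max().round(3)))
cv2.imwrite('pics/c6.png',cv2.resize(P[110:300,230:500,::-1],None,fx=2.9,fy=2.9,interpolation=2))
```

```text
[487. 127.] 0.065 [ 785. -490.] [30. 56.] 2.2 from +edge (np.float64(-0.553), np.float64(-0.493)) from -edge (np.float64(-0.314), np.float64(-0.255))
[280. 140.] 0.073 [722. 113.] [47. 46.] 46.3 from +edge (np.float64(0.029), np.float64(0.077)) from -edge (np.float64(0.267), np.float64(0.315))
[461. 168.] 0.117 [ 657. -406.] [22. 28.] 27.9 from +edge (np.float64(-0.481), np.float64(-0.455)) from -edge (np.float64(-0.243), np.float64(-0.217))
[399. 192.] 0.092 [ 582. -227.] [40. 64.] 20.1 from +edge (np.float64(-0.344), np.float64(-0.275)) from -edge (np.float64(-0.106), np.float64(-0.036))
[302. 197.] 0.041 [562.  45.] [109.  50.] 85.9 from +edge (np.float64(-0.104), np.float64(0.009)) from -edge (np.float64(0.135), np.float64(0.247))
[432. 214.] 0.091 [ 523. -318.] [62. 40.] 75.6 from +edge (np.float64(-0.442), np.float64(-0.379)) from -edge (np.float64(-0.204), np.float64(-0.141))
[353. 220.] 0.045 [ 500. -102.] [89. 62.] 81.4 from +edge (np.float64(-0.25), np.float64(-0.159)) from -edge (np.float64(-0.012), np.float64(0.08))
[417. 253.] 0.091 [ 413. -277.] [62. 41.] 19.1 from +edge (np.float64(-0.425), np.float64(-0.363)) from -edge (np.float64(-0.186), np.float64(-0.124))
[374. 271.] 0.098 [ 359. -161.] [43. 41.] 45.8 from +edge (np.float64(-0.316), np.float64(-0.271)) from -edge (np.float64(-0.078), np.float64(-0.033))
```

View pics/c6.png

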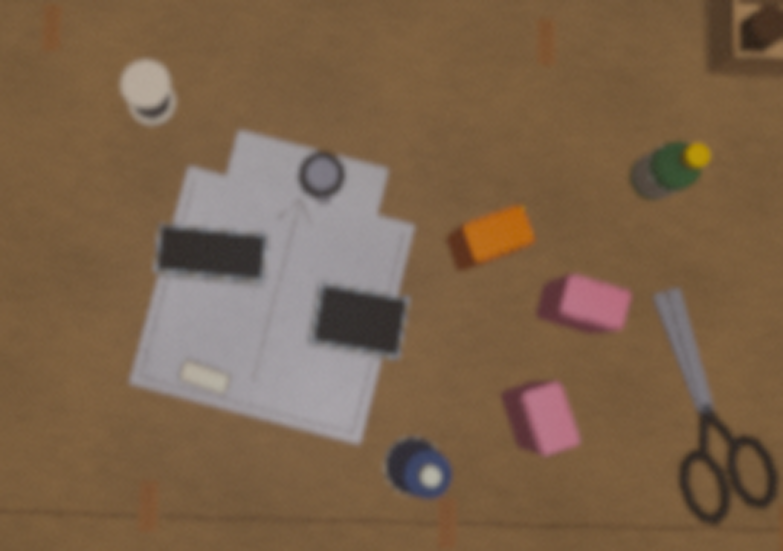

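Both weights lie flat at (212,252) and (360,320), mostly on the template, and everything else is where it was. Handing in.

```bash
python3 -c "
from rig import ctrl
ctrl.sign_off()"
```

```text
the job is handed in; nothing more can be done
```

Both weights now lie flat on their rubber faces on the template, and the job is handed in at about 15 s of the 54 s allowed. I tipped each one with the shut fingertips at about 16 mm/s, the short one first. The highest force read at the end of a push was about 2 N.

Last checks, from the top view:

| Weight | Length on the template | Angle off square to its edge | Top height |
|---|---|---|---|
| Tall | about 100 of 110 mm | 8° | about 40 mm |
| Short | about 78 of 90 mm | 4° | about 44 mm |

- **Bystanders:** The re-measured ones (spool, cone, glue, and the orange and pink look-alikes) were in their earlier places within measurement scatter. The tape, chalk and shears looked unmoved in the picture. The pot and drawing curve were outside that last crop, and the arm never went near them.
- **Robot:** It ended clear of everything, and no check failed or disagreed.

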